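# Turn a lidded dish over and stack it

### The arm

A 7-joint arm with a two-finger parallel gripper is mounted at the origin on a cart in front of the work surface, level with it; the furniture and walls round the work are solid. World frame = base frame: x ahead of the robot, y to its left, z up, the work surface at z = 0. Lengths are in m, angles in rad, forces in N, time in s.
With the tool pointing down it reaches from about 0.425 to 0.925 m from the base axis. Payload 6.8 kg.
Tool frame: the origin (TCP) lies at the very end of the fingers, on their centre line; the grasp point (between the pads) lies 19 mm behind it; z points along the fingers, y is the line along which they close (so a half turn about z gives the same grasp; the last joint's range is limited). The gripper opens to 85 mm and grips with 20 to 120 N. Pads are 22 mm wide; open, the fingers measure 114 mm over their backs; the gripper's body (76 mm by 85 mm) begins 54 mm behind the grasp point. The pads swing forward as they close: fully open they stand 13 mm farther back than shut.
Start: joints at [-1.327, 0.477, 0.022, 1.555, -0.011, 1.109, -0.083], TCP at [0.233, 0.634, 0.231] pointing down, gripper open.
Joint ranges: [-2.96, 2.96], [-0.34, 2.1], [-1.41, 1.46], [0.24, 2.44], [-1.37, 4.51], [0.17, 1.92], [-2.96, 2.96]. Speed limits (rad/s): [2.39, 2.39, 3.14, 3.14, 3.14, 3.14, 3.14].

### API

Orientations are given as a rotation vector (axis times angle).
In Python, from bench import r gives the robot as it stands.
- The arm moves only by the tool play_rows, never from a script. Its argument "targets" is text: rows parted by semicolons, each of 5 numbers parted by spaces: the closure, from -1 (fully open) to 1 (shut), then the shift along the tool's x, y, z in m, then the turn about the tool's z in rad. In form: gripper dx dy dz spin; .... A call has 1 to 8 rows; each row is the pose to reach, as a shift and turn from the pose commanded when the call began, along the tool's axes at that moment; what a row does not reach only later rows make up. A row lasts 1/12 s, in which the tool goes at most 41.7 mm and 7.16 degrees, less where a joint would pass 70% of its speed; a pose out of reach is approached as far as the arm can. A call with a gripper value outside its range is refused whole. The fingers move at their own pace and stop on an object; "squeeze" is the grip in N (left out, the last holds). Time passes only in rows, so rows that repeat a pose let the fingers close. It gives the time, the measured TCP pose, the force, the opening and the grip force at its end, in the units of the state.
- r.get_obs(): the state, without advancing time (a new reading comes with each control period).
- r.grab_frame(name): name is "scene" or "top"; returns the picture (480x640x3 uint8, red, green, blue); there is no depth.
- r.camera_info(name): a dict with "fov_y" (degrees; the focal length in pixels is half the picture's height over the tangent of half this angle, whatever the lens; pixels are square), "cx", "cy" (the principal point, pixels), "position" and "rotation" of the camera in the world. Camera axes: x right, y down, z forward; pixel columns grow to the right and rows downward; lengths in m; the calibration is good to about 2 mm. A picture is of the moment at which its call begins. camera_info takes no time and is no camera call.
- r.hand_in(): hands the job in; it is judged then, once.
The state is a dict: "clock": time; "joints": joint angles; "qvel": joint speeds; "tau": joint torques, N m; "tcp_pos": TCP position; "orientation": TCP orientation; "contact_force": force on the tool from outside, world axes, zero at the start; "moment": the same for the moment, N m; "grip_width": finger opening in m; "gripper_force": force on a finger pad.
Only numpy, scipy, OpenCV 4.12 (cv2) and the standard library are available. Lean on these libraries where they do the work, as an engineer would, in place of code of your own. Each camera call takes 0.05 s, during which the arm holds its last target. There are 200 camera calls.

### The job

Take the lidded dish off the bare aluminium stand, turn it over with its lid kept on all the while, and stack it lid down squarely on top of the dish that already lies upside down on the green stand, its lower end against the stand's end plate. Leave the dish on the green stand and the other things where they are, and let go.

Things in the scene. Friction and masses are not known exactly. Their poses are not given: they have to be found in the camera images.
- load_stand: Fixed bare aluminium V-shaped stand holding the dish at the start. Origin on the worktop below the V's inner corner; z up; its +x points to the robot's left, give or take (yaw 1.45 to 2.05 rad). Its plate (86 mm wide along y, 90 mm long) rises at 45 degrees from the corner towards -x (the robot's right); the end plate (75 mm long) rises at right angles to it towards +x. No side walls. Foot: x from -68 to +62 mm.
- load_corner (a point): Middle of the inner corner of load_stand's V, 12 mm above its origin; axes as load_stand. The dish's lower end rests here against the end plate, the dish lying flat on the sloping plate, centred across it; its upper 20 mm overhangs the plate's upper edge.
- stack_stand: Fixed green stand, same shape, size and axes as load_stand. One dish already lies in it upside down, its upper face 34 mm off the slope. The moved dish goes on top (34 to 68 mm off the slope), lower end against the end plate, sides flush with the dish below.
- stack_corner (a point): Middle of the inner corner of stack_stand's V, 12 mm above its origin; axes as stack_stand.
- dish_base: White open base of the dish to turn over: 110 (x) by 62 (y) by 20 mm (z), walls 3 mm, about 90 g. Origin: centre of its underside; z points to the lid. At the start x points down the slope (about to the robot's left) and z up, 45 degrees off vertical. With the lid it makes a box 110x62x34 mm, sides flush. The lid is loose: grip across the 62 mm on base and lid at once, astride their joint 20 mm from the underside.
- dish_lid: Blue lid of the dish, 110 x 62 mm, adding 14 mm to the dish's height, about 60 g. Origin at the centre of its lower rim, which rests on the base's rim, 20 mm along z from dish_base's origin; axes parallel to the base's. A lip 5 mm deep drops into the base with about 1.5 mm of play; nothing else holds it. Rightly stacked, its z (like the base's) points 45 degrees below horizontal.
- stack_base: White base of the dish lying upside down on the green stand; sizes as dish_base. Its x points down the slope; its z points down, square into the slope. Origin: centre of its underside, which is the upper face, on which to stack (34 mm off the slope). Loose; leave it in place.
- stack_lid: Blue lid of the dish on the green stand, same as dish_lid; it lies on the slope beneath stack_base. Loose; leave it in place.
- sample_jar: Bystander: white jar with a blue screw lid, 57 mm across, 70 mm high; origin at the centre of its underside.
- wash_bottle: Bystander: white wash bottle with a red spout, 67 x 97 x 207 mm; origin at the centre of its underside.
- beaker: Bystander: glass beaker, 75 mm across, 93 mm high; origin at the centre of its underside.
There are look-alikes about, which are no part of the job. What is shaped like the dish_lid but red is not meant.

How it is judged:
By the outcome, as a careful person would: the job done as asked, in the order asked, and still so for the second after the job is handed in, with the robot touching nothing.
It also fails if it takes over 42 s, if anything falls off the work surface, if the arm or the gripper's body presses on something with over 40 N, if the wrist force passes 120 N, or if a joint passes its speed limit or range.

## Working session

There is one attempt and no reset: what is moved stays moved. The work goes in short steps, Python scripts to look and compute and a tool call to move; the robot and the scene stay as the last step left them, time stands still between calls to the robot, and variables do not carry over. Pictures are saved under pics/ and viewed, at most 10 in all, crops included, and the job is handed in when it is done.

Besides the shell and the picture viewer there is one more tool, called after "Request:" by a JSON object that holds its "method" and its "body", one argument or row to a line. play_rows: Moves the arm, as the interface text tells. Its arguments: {"type":"object","properties":{"targets":{"type":"string"},"squeeze":{"type":"number"}},"required":["targets"]}

```bash
ls; mkdir -p pics
python3 - <<'E'
from bench import r
import cv2,numpy as np
np.set_printoptions(precision=4,suppress=True)
for n in("scene","top"):
    print(n,r.camera_info(n)); cv2.imwrite(f"pics/{n}0.png",r.grab_frame(n)[:,:,::-1])
print(r.get_obs())
E
```

```text
pics
scene {'fov_y': 51.394863177808546, 'cx': 316.20058466972483, 'cy': 237.25785331968098, 'position': array([-0.0121, -0.4398,  0.8823]), 'rotation': array([-2.1903,  0.9714, -0.4303])}
top {'fov_y': 57.73840320614554, 'cx': 320.12833047628703, 'cy': 247.22984528834672, 'position': array([0.4826, 0.0597, 1.1842]), 'rotation': array([-2.1153,  2.1822, -0.1095])}
{'clock': 0.1, 'joints': array([-1.3271,  0.4777,  0.0223,  1.5563, -0.0115,  1.1093, -0.0831]), 'qvel': array([-0.0008, -0.0021, -0.0028, -0.0037,  0.0011, -0.0013, -0.0005]), 'tau': array([  0.0044, -59.7764,   1.6137, -28.1952,   0.0128,   0.0051,
        -0.    ]), 'tcp_pos': array([0.2324, 0.6332, 0.2304]), 'orientation': array([-0.5497, -3.0929,  0.0026]), 'contact_force': array([-0.0724,  0.4201, -0.5723]), 'moment': array([ 0.0031, -0.0312, -0.0101]), 'gripper_force': 0.0, 'grip_width': 0.08555158400039231}
```

View pics/scene0.png

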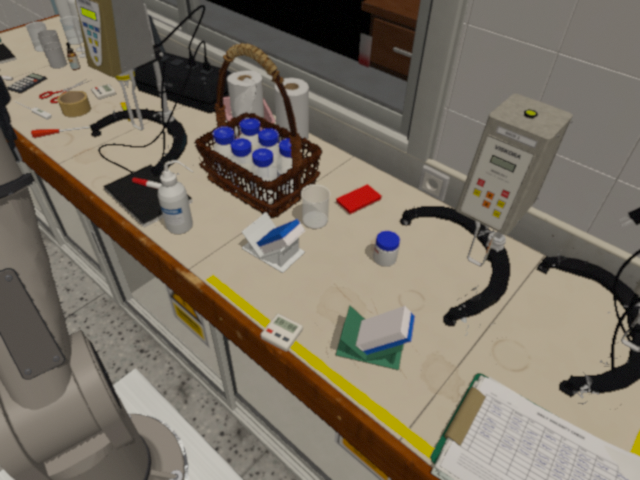

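View pics/top0.png

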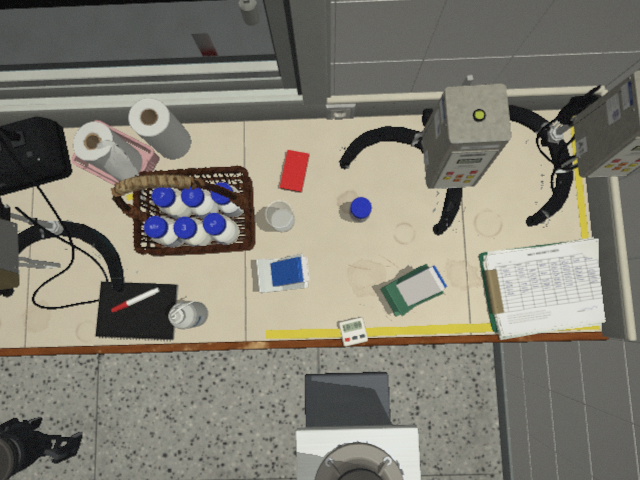

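Overview: in the top view the load dish (blue lid up) is near (283,273) and the upside-down green-stand dish near (415,288). The jar is at (360,208), the beaker at (279,216), the bottle at (187,314), and the red look-alike lid at (294,170). Next I'll crop both stands to get corners.

Run:
```python
import cv2,numpy as np
t=cv2.imread("pics/top0.png");s=cv2.imread("pics/scene0.png")
a=cv2.resize(t[245:325,240:320],None,fx=5,fy=5,interpolation=cv2.INTER_CUBIC)
b=cv2.resize(t[250:330,375:455],None,fx=5,fy=5,interpolation=cv2.INTER_CUBIC)
c=cv2.resize(s[200:280,230:310],None,fx=5,fy=5,interpolation=cv2.INTER_CUBIC)
d=cv2.resize(s[295:375,335:415],None,fx=5,fy=5,interpolation=cv2.INTER_CUBIC)
m=np.vstack([np.hstack([a,b]),np.hstack([c,d])])
cv2.imwrite("pics/crops.png",cv2.resize(m,(600,600)))
```

```text
(no output)
```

View pics/crops.png

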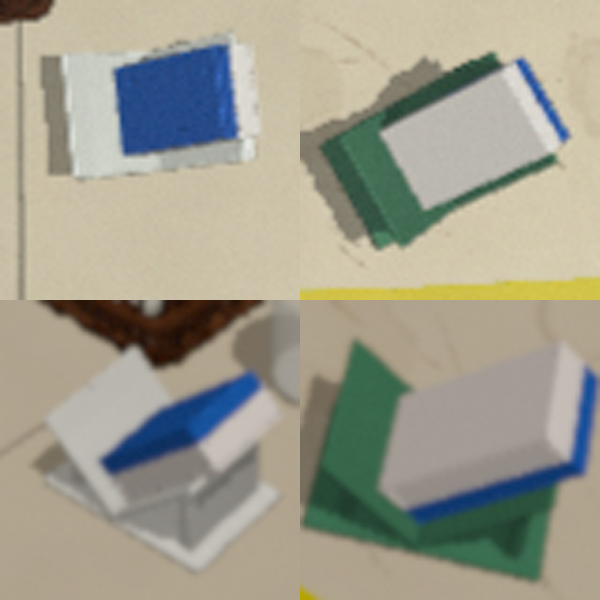

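The crops show the load lid's blue quad, with its lower edge in the top view at about (271,264)-(273,286). The green-stand dish's white upper face has its lower edge at about (396,285)-(408,306). Next I'll cast these onto their known heights.

```bash
cat > h.py <<'E'
import numpy as np,cv2
from scipy.spatial.transform import Rotation as R
from bench import r
np.set_printoptions(precision=4,suppress=True)
def cam(n):
    c=r.camera_info(n); f=240/np.tan(np.radians(c["fov_y"]/2)); return c,f,R.from_rotvec(c["rotation"])
def cast(n,px,z):
    c,f,q=cam(n); px=np.atleast_2d(px); d=q.apply(np.c_[(px[:,0]-c["cx"])/f,(px[:,1]-c["cy"])/f,np.ones(len(px))])
    p=c["position"]; return p+d*((z-p[2])/d[:,2])[:,None]
def proj(n,P):
    c,f,q=cam(n); v=q.inv().apply(np.atleast_2d(P)-c["position"]); return v[:,:2]/v[:,2:]*f+[c["cx"],c["cy"]]
def xz(s,n): return (n-s)/2**.5, .012+(s+n)/2**.5
def pose(n,pts):   # pts: list of (px,py,s,n,y) -> planar stand pose by least squares
    W=np.array([cast(n,p[:2],xz(p[2],p[3])[1])[0,:2] for p in pts]); L=np.array([[xz(p[2],p[3])[0],p[4]] for p in pts])
    A=L-L.mean(0);B=W-W.mean(0); yaw=np.arctan2((A[:,0]*B[:,1]-A[:,1]*B[:,0]).sum(),(A*B).sum())
    M=np.array([[np.cos(yaw),-np.sin(yaw)],[np.sin(yaw),np.cos(yaw)]]); t=W.mean(0)-M@L.mean(0)
    return t,yaw,1000*(W-(L@M.T+t))
E
python3 - <<'E'
from h import *
t=cv2.imread("pics/top0.png");h=cv2.cvtColor(cv2.resize(t,None,fx=4,fy=4,interpolation=cv2.INTER_CUBIC),cv2.COLOR_BGR2HSV)
m=cv2.inRange(h,(100,130,60),(130,255,255));m[:,:4*255]=0;m[:,4*320:]=0;m[:4*250]=0;m[4*310:]=0
c=max(cv2.findContours(m,0,2)[0],key=cv2.contourArea)
q=cv2.approxPolyDP(c,10,True)[:,0]/4; print(q)
k=1/3.75
T=lambda x,y,ox,oy:(x*k+ox,y*k+oy)
w=.031
# image: far side (up) = +x world; stand x to left(+y) => stand y = -x world (down in the image)
L=[(*T(115,70,240,245),0,.034,-w),(*T(123,155,240,245),0,.034,w),(*T(229,42,240,245),.11,.02,-w),(*T(239,136,240,245),.11,.02,w)]
print(pose("top",L))
G=[(*T(380-300,133,375,250),0,.034,-w),(*T(425-300,211,375,250),0,.034,w),(*T(507-300,76,375,250),.11,.034,-w),(*T(549-300,153,375,250),.11,.034,w)]
print(pose("top",G))
o=lambda x,y,ox,oy:(x*k+ox,(y-300)*k+oy)
L2=[(*o(102,462,230,200),0,.034,w),(*o(190,445,230,200),.11,.034,w),(*o(248,372,230,200),.11,.034,-w)]
print(pose("scene",L2))
G2=[(*o(380-300,488,335,295),0,.034,w),(*o(403-300,394,335,295),0,.034,-w),(*o(546-300,440,335,295),.11,.034,w),(*o(565-300,342,335,295),.11,.034,-w)]
print(pose("scene",G2))
print(cast("top",[[360,208]],.07),cast("top",[[279,216]],.09),cast("top",[[190,312]],.15),cast("top",[[238,170]],.2))
E
```

```text
[[300.   257.5 ]
 [271.25 263.75]
 [273.25 285.5 ]
 [302.5  281.  ]]
(array([0.5566, 0.1878]), np.float64(1.667091765212226), array([[-1.1081, -1.4517],
       [ 0.5277, -0.1704],
       [ 0.7541,  0.3752],
       [-0.1737,  1.247 ]]))
(array([ 0.4995, -0.1518]), np.float64(2.026690183365697), array([[-0.4247,  0.8305],
       [ 0.3878, -0.2345],
       [-2.4243, -1.9072],
       [ 2.4612,  1.3112]]))
(array([0.5525, 0.179 ]), np.float64(1.6395389111722576), array([[ 4.9376,  1.1642],
       [-5.645 , -7.5079],
       [ 0.7074,  6.3437]]))
(array([ 0.5009, -0.1547]), np.float64(2.017994835696481), array([[ 0.1888, -0.4717],
       [ 0.258 ,  0.9135],
       [-0.4055, -0.4587],
       [-0.0413,  0.0168]]))
[[ 0.719  -0.0266  0.07  ]] [[0.701  0.1827 0.09  ]] [[0.4653 0.3912 0.15  ]] [[0.7917 0.2644 0.2   ]]
```

Request:
{"method": "play_rows", "body": {
  "targets": "-1 0 0.04 -0.02 0;-1 0 0.08 -0.04 0;-1 0 0.12 -0.06 0;-1 0 0.16 -0.08 0;-1 0 0.20 -0.10 0;-1 0 0.24 -0.12 0;-1 0 0.28 -0.14 0;-1 0 0.32 -0.16 0"
}}

```text
clock: 0.77
tcp_pos: [0.3143, 0.8606, 0.3428]
orientation: [0.518, 3.077, -0.021]
contact_force: [1.8, -1.1, -1.9]
grip_width: 0.0858
gripper_force: 0.0
```

Request:
{"method": "play_rows", "body": {
  "targets": "-1 0 0.04 -0.02 0;-1 0 0.08 -0.04 0;-1 0 0.12 -0.06 0;-1 0 0.16 -0.08 0;-1 0 0.20 -0.10 0;-1 0 0.24 -0.12 0"
}}

```text
clock: 1.27
tcp_pos: [0.2961, 0.8823, 0.3527]
orientation: [0.5, 3.09, 0.022]
contact_force: [0.8, 0.6, 1.6]
grip_width: 0.0856
gripper_force: 0.0
```

Run:
```python
from h import *
o=r.get_obs();print(o["joints"],o["tcp_pos"],R.from_rotvec(o["orientation"]).as_matrix())
```

```text
[-1.1916  1.089  -1.0856  0.2408  1.0044  1.9162 -0.1646] [0.2961 0.8823 0.3527] [[-0.949   0.3151  0.0133]
 [ 0.3152  0.9489  0.0118]
 [-0.0089  0.0154 -0.9998]]
```

```bash
cat >> h.py <<'E'
LO,LY=np.array([.556,.187]),1.667
GO,GY=np.array([.5003,-.153]),2.022
def w(stand,x,y,z):
    o,a=(LO,LY) if stand=="L" else (GO,GY)
    return np.array([o[0]+x*np.cos(a)-y*np.sin(a),o[1]+x*np.sin(a)+y*np.cos(a),z])
def go(P,az=None):  # shift in tool axes to TCP point P and spin to tool-y azimuth az
    o=r.get_obs();M=R.from_rotvec(o["orientation"]).as_matrix();a=np.arctan2(M[1,1],M[0,1])
    print("tcp",o["tcp_pos"],"az",a,"tilt",M[:,2],"q",o["joints"])
    print("shift",(np.asarray(P)-o["tcp_pos"])@M, "spin", None if az is None else a-az)
E
python3 - <<'E'
from h import *
go(w("L",-.125,0,.30),LY-np.pi/2)
E
```

```text
tcp [0.2961 0.8823 0.3527] az 1.2502084739851769 tilt [ 0.0133  0.0118 -0.9998] q [-1.1916  1.089  -1.0856  0.2408  1.0044  1.9162 -0.1646]
shift [-0.516  -0.693   0.0466] spin 1.1540048007800734
```

Request:
{"method": "play_rows", "body": {
  "targets": "0 -0.516 -0.693 0.047 1.154;0 -0.516 -0.693 0.047 1.154;0 -0.516 -0.693 0.047 1.154;0 -0.516 -0.693 0.047 1.154;0 -0.516 -0.693 0.047 1.154;0 -0.516 -0.693 0.047 1.154;0 -0.516 -0.693 0.047 1.154;0 -0.516 -0.693 0.047 1.154"
}}

```text
clock: 1.93
tcp_pos: [0.3972, 0.5854, 0.3349]
orientation: [1.853, 2.527, 0.029]
contact_force: [0.8, 0.5, 0.5]
grip_width: 0.0428
gripper_force: 0.0
```

Run:
```python
from h import *
go(w("L",-.125,0,.30),LY-np.pi/2)
```

```text
tcp [0.3972 0.5854 0.3349] az 0.30524773300713465 tilt [ 0.0174  0.0102 -0.9998] q [-0.3987  0.7275 -1.2128  1.2962  0.6895  1.5379 -1.2176]
shift [-0.5501  0.0051  0.0325] spin 0.20904405980203117
```

Request:
{"method": "play_rows", "body": {
  "targets": "0 -0.55 0.005 0.032 0.209;0 -0.55 0.005 0.032 0.209;0 -0.55 0.005 0.032 0.209;0 -0.55 0.005 0.032 0.209;0 -0.55 0.005 0.032 0.209;0 -0.55 0.005 0.032 0.209;0 -0.55 0.005 0.032 0.209;0 -0.55 0.005 0.032 0.209"
}}

```text
clock: 2.6
tcp_pos: [0.5023, 0.2701, 0.3143]
orientation: [2.1, 2.329, 0.031]
contact_force: [0.7, 0.3, -0.6]
grip_width: 0.0429
gripper_force: 0.0
```

Run:
```python
from h import *
go(w("L",-.125,0,.15),LY-np.pi/2)
```

```text
tcp [0.5023 0.2701 0.3143] az 0.10288130084241297 tilt [ 0.0175  0.0112 -0.9998] q [ 0.3462  0.538  -1.3322  1.6657  0.5435  1.3492 -0.9665]
shift [-0.2147  0.041   0.1631] spin 0.006677627637309488
```

Request:
{"method": "play_rows", "body": {
  "targets": "0 -0.215 0.041 0.03 0.007;0 -0.215 0.041 0.03 0.007;0 -0.215 0.041 0.03 0.007;0 -0.215 0.041 0.03 0.007;0 -0.215 0.041 0.06 0.007;0 -0.215 0.041 0.10 0.007;0 -0.215 0.041 0.14 0.007;0 -0.215 0.041 0.163 0.007"
}}

```text
clock: 3.27
tcp_pos: [0.5678, 0.0618, 0.1477]
orientation: [2.114, 2.317, 0.03]
contact_force: [0.0, 0.2, -0.4]
grip_width: 0.0427
gripper_force: 0.0
```

Run:
```python
from h import *
go(w("L",-.120,0,.078),LY-np.pi/2)
```

```text
tcp [0.5678 0.0618 0.1477] az 0.09191556550349342 tilt [ 0.0165  0.0108 -0.9998] q [ 0.6344  0.7033 -1.1914  1.8459  0.7372  1.0987 -0.7396]
shift [ 0.0051 -0.0009  0.0697] spin -0.004288107701610061
```

Request:
{"method": "play_rows", "body": {
  "targets": "0 0.005 -0.001 0.035 -0.004;0 0.005 -0.001 0.073 -0.004;0 0.005 -0.001 0.073 -0.004;0 0.015 -0.001 0.073 -0.004;0 0.025 -0.001 0.073 -0.004;0 0.03 -0.001 0.073 -0.004"
}}

```text
clock: 3.77
tcp_pos: [0.5664, 0.0987, 0.0809]
orientation: [2.101, 2.327, 0.04]
contact_force: [0.5, 0.6, 0.8]
grip_width: 0.0423
gripper_force: 0.0
```

Run:
```python
from h import *
go(w("L",-.0887,0,.075),LY-np.pi/2)
for n in("scene","top"): cv2.imwrite(f"pics/{n}1.png",r.grab_frame(n)[:,:,::-1])
a=cv2.imread("pics/scene1.png")[190:290,210:330]
b=cv2.imread("pics/top1.png")[230:330,230:350]
cv2.imwrite("pics/c1.png",cv2.resize(np.hstack([a,b]),None,fx=3.3,fy=3.3))
```

```text
tcp [0.5664 0.0987 0.0809] az 0.10190731964535447 tilt [ 0.022   0.0143 -0.9997] q [ 0.5157  0.779  -1.1091  1.8868  0.8382  1.0012 -0.862 ]
shift [ 0.0001 -0.002   0.0059] spin 0.005703646440250995
```

View pics/c1.png

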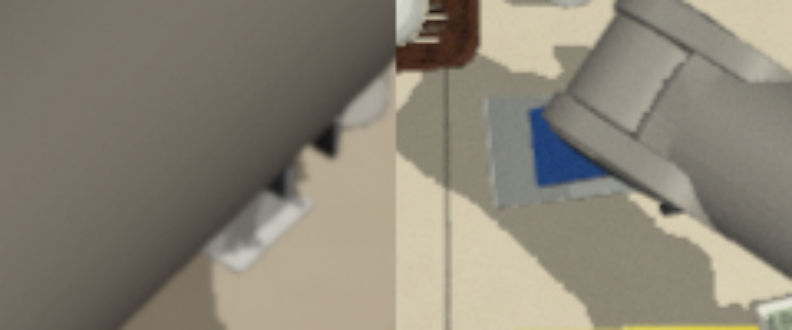

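The crops show both finger tips just behind (right of) the overhanging end, and the dish is still seated. Next is tipping it over within the V.

Request:
{"method": "play_rows", "body": {
  "targets": "0 0.004 -0.002 0 0.005;0 0.007 -0.002 -0.004 0.005;0 0.010 -0.002 -0.010 0.005;0 0.014 -0.002 -0.016 0.005;0 0.018 -0.002 -0.021 0.005;0 0.022 -0.002 -0.025 0.005;0 0.027 -0.002 -0.029 0.005;0 0.032 -0.002 -0.033 0.005"
}}

```text
clock: 4.53
tcp_pos: [0.5602, 0.1261, 0.112]
orientation: [2.11, 2.318, 0.032]
contact_force: [0.2, -3.4, 2.0]
grip_width: 0.0428
gripper_force: 1.6
```

Run:
```python
from h import *
go(w("L",-.0445,0,.118),LY-np.pi/2)
print(r.get_obs()["contact_force"])
for n in("scene","top"): cv2.imwrite(f"pics/{n}2.png",r.grab_frame(n)[:,:,::-1])
a=cv2.imread("pics/scene2.png")[190:290,210:330]
b=cv2.imread("pics/top2.png")[230:330,230:350]
cv2.imwrite("pics/c2.png",cv2.resize(np.hstack([a,b]),None,fx=3.3,fy=3.3))
```

```text
tcp [0.5602 0.1261 0.112 ] az 0.09402397896578299 tilt [ 0.0191  0.0103 -0.9998] q [ 0.4867  0.7412 -1.143   1.8676  0.7895  1.0469 -0.8866]
shift [ 0.0166  0.0018 -0.0058] spin -0.00217969423932049
[ 0.1627 -3.3797  1.9645]
```

View pics/c2.png

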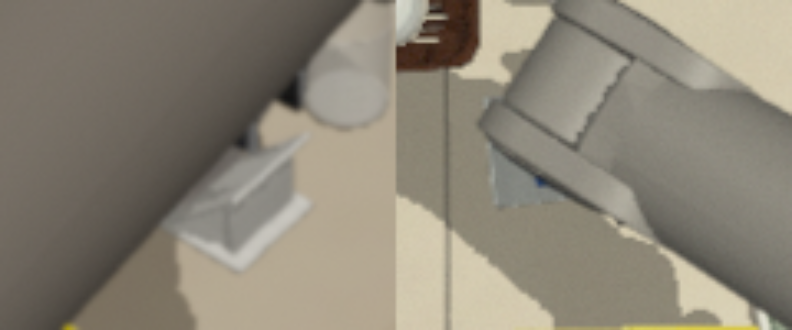

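Request:
{"method": "play_rows", "body": {
  "targets": "0 0.008 0.001 -0.003 0;0 0.016 0.001 -0.007 0;0 0.023 0.001 -0.010 0;0 0.030 0.001 -0.013 0;0 0.037 0.001 -0.015 0;0 0.044 0.001 -0.018 0;0 0.050 0.001 -0.020 0;0 0.056 0.001 -0.022 0"
}}

```text
clock: 5.3
tcp_pos: [0.5545, 0.1833, 0.134]
orientation: [2.109, 2.322, 0.033]
contact_force: [0.2, 0.7, 0.2]
grip_width: 0.0427
gripper_force: 0.0
```

Request:
{"method": "play_rows", "body": {
  "targets": "0 0.006 0 -0.001 0;0 0.012 0 -0.001 0;0 0.018 0 -0.001 0;0 0.024 0 -0.001 0;0 0.030 0 -0.001 0;0 0.036 0 -0.001 0;0 0.036 0 -0.001 0"
}}

```text
clock: 5.88
tcp_pos: [0.5508, 0.2199, 0.1354]
orientation: [2.108, 2.323, 0.034]
contact_force: [-0.2, -0.2, -0.2]
grip_width: 0.0426
gripper_force: 0.0
```

Run:
```python
from h import *
go(w("L",-.12,0,.25),LY-np.pi/2)
print(r.get_obs()["contact_force"])
```

```text
tcp [0.5508 0.2199 0.1354] az 0.09698405176120392 tilt [ 0.018   0.013  -0.9998] q [ 0.3199  0.7343 -1.1506  1.8074  0.7606  1.0958 -1.0054]
shift [-0.1519  0.0041 -0.1163] spin 0.0007803785561004417
[-0.1553 -0.1514 -0.177 ]
```

Request:
{"method": "play_rows", "body": {
  "targets": "-0.5 0 0 -0.04 0;-1 -0.04 0 -0.08 0;-1 -0.08 0 -0.12 0;-1 -0.12 0 -0.15 0;-1 -0.16 0 -0.15 0;-1 -0.20 0 -0.15 0;-1 -0.24 0 -0.15 0;-1 -0.28 0 -0.15 0"
}}

```text
clock: 6.55
tcp_pos: [0.573, -0.0393, 0.2829]
orientation: [2.109, 2.319, 0.033]
contact_force: [0.6, 1.4, -0.4]
grip_width: 0.0855
gripper_force: 0.0
```

Run:
```python
from h import *
for n in("scene","top"): cv2.imwrite(f"pics/{n}3.png",r.grab_frame(n)[:,:,::-1])
a=cv2.imread("pics/scene3.png")[185:285,215:335]
b=cv2.imread("pics/top3.png")[230:330,230:350]
cv2.imwrite("pics/c3.png",cv2.resize(np.hstack([a,b]),None,fx=3.3,fy=3.3,interpolation=cv2.INTER_CUBIC))
```

```text
(no output)
```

View pics/c3.png

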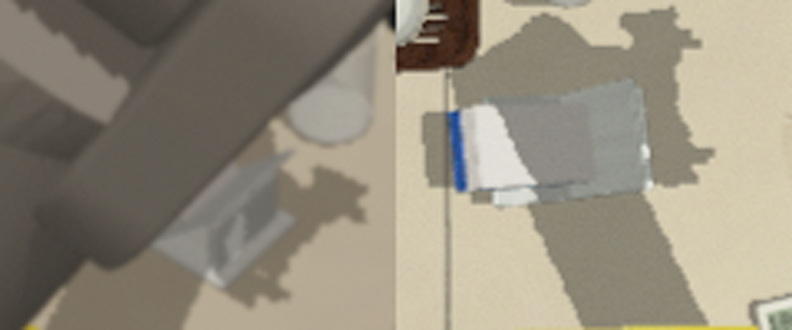

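The dish now lies lid-down on the end plate. In the top view the blue lid strip is at its upper-left end (about px (247,264)-(249,288)), and the lid is still on. Next, measure this pose.

Run:
```python
from h import *
P=lambda x,y:((x-396)/3.3+230,y/3.3+230)
t=cv2.imread("pics/top3.png");h=cv2.cvtColor(cv2.resize(t,None,fx=4,fy=4,interpolation=cv2.INTER_CUBIC),cv2.COLOR_BGR2HSV)
m=cv2.inRange(h,(100,130,60),(130,255,255));m[:,:4*238]=0;m[:,4*262:]=0;m[:4*255]=0;m[4*295:]=0
c=max(cv2.findContours(m,0,2)[0],key=cv2.contourArea);print(cv2.boxPoints(cv2.minAreaRect(c))/4)
c_,s_=np.cos(LY),np.sin(LY)
for px,z,ex in[(P(449,112),.0898,(.0778,-.031)),(P(458,190),.0898,(.0778,.031)),(P(460,110),.0997,(.0679,-.031)),(P(468,190),.0997,(.0679,.031)),(P(590,100),.036,(-.024,-.031)),(P(590,184),.036,(-.024,.031))]:
    d=cast("top",[px],z)[0,:2]-LO; print(np.array([d@[c_,s_],d@[-s_,c_]]),ex)
n=14+3;s=97
go(w("L",(s-n)/1e3/2**.5,0,.25),LY-np.pi/2)
print((s-n)/2**.5,12+(s+n)/2**.5)
```

```text
[[245.6909 264.2376]
 [248.6799 263.8927]
 [251.3602 287.1219]
 [248.3712 287.4668]]
[ 0.0788 -0.0323] (0.0778, -0.031)
[0.0782 0.0279] (0.0778, 0.031)
[ 0.0685 -0.0317] (0.0679, -0.031)
[0.0689 0.0293] (0.0679, 0.031)
[-0.0253 -0.0332] (-0.024, -0.031)
[-0.0175  0.0336] (-0.024, 0.031)
tcp [ 0.5739 -0.0468  0.2807] az 0.08157674804682152 tilt [ 0.0167  0.0087 -0.9998] q [ 0.9032  0.5876 -1.3187  1.6948  0.5869  1.3095 -0.4441]
shift [ 0.2908 -0.0002  0.0328] spin -0.014626925158281956
56.5685424949238 92.61017305526642
```

Request:
{"method": "play_rows", "body": {
  "targets": "-1 0.04 -0.001 0.033 -0.015;-1 0.08 -0.001 0.033 -0.015;-1 0.12 -0.001 0.033 -0.015;-1 0.16 -0.001 0.033 -0.015;-1 0.20 -0.001 0.033 -0.015;-1 0.24 -0.001 0.033 -0.015;-1 0.28 -0.001 0.033 -0.015;-1 0.292 -0.001 0.033 -0.015"
}}

```text
clock: 7.32
tcp_pos: [0.5416, 0.2613, 0.2529]
orientation: [2.084, 2.347, 0.038]
contact_force: [-0.7, 0.7, -0.1]
grip_width: 0.0855
gripper_force: 0.0
```

Run:
```python
from h import *
go(w("L",.058,-.001,.070),LY-np.pi/2)
```

```text
tcp [0.5416 0.2613 0.2529] az 0.1182600142312891 tilt [ 0.0181  0.016  -0.9997] q [ 0.2997  0.6208 -1.2353  1.6771  0.6167  1.2676 -0.9406]
shift [-0.02    0.0041  0.1827] spin 0.022056341026185616
```

Request:
{"method": "play_rows", "body": {
  "targets": "-1 0 0 0 0;-1 0 0 0 0;-1 0 0 0 0"
}}

```text
clock: 7.57
tcp_pos: [0.5451, 0.2525, 0.2514]
orientation: [2.093, 2.334, 0.031]
contact_force: [-0.6, -0.7, -0.2]
grip_width: 0.0856
gripper_force: 0.0
```

Run:
```python
from h import *
go(w("L",.058,-.001,.070),LY-np.pi/2)
```

```text
tcp [0.5451 0.2525 0.2514] az 0.10867973591044845 tilt [ 0.0177  0.0106 -0.9998] q [ 0.3104  0.6205 -1.2306  1.6782  0.6181  1.2689 -0.9367]
shift [-0.0098  0.0021  0.1814] spin 0.012476062705344973
```

Request:
{"method": "play_rows", "body": {
  "targets": "-1 -0.01 0.002 0.04 0.012;-1 -0.01 0.002 0.08 0.012;-1 -0.01 0.002 0.12 0.012;-1 -0.01 0.002 0.14 0.012;-1 -0.01 0.002 0.16 0.012;-1 -0.01 0.002 0.175 0.012;-1 -0.01 0.002 0.181 0.012;-1 -0.01 0.002 0.181 0.012"
}}

```text
clock: 8.23
tcp_pos: [0.5509, 0.2447, 0.0696]
orientation: [2.108, 2.322, 0.03]
contact_force: [0.1, 0.0, 0.7]
grip_width: 0.0856
gripper_force: 0.0
```

Run:
```python
from h import *
go(w("L",.058,-.001,.070),LY-np.pi/2)
```

```text
tcp [0.5509 0.2447 0.0696] az 0.09649006596849824 tilt [ 0.0162  0.0107 -0.9998] q [ 0.2126  0.8066 -1.0508  1.8232  0.8364  1.0078 -1.0887]
shift [ 0.      0.0005 -0.0004] spin 0.0002863927633947605
```

Exactly on target. Close the fingers.

Request:
{"method": "play_rows", "body": {
  "targets": "1 0 0 0 0;1 0 0 0 0;1 0 0 0 0;1 0 0 0 0;1 0 0 0 0;1 0 0 0 0",
  "squeeze": 60
}}

```text
clock: 8.73
tcp_pos: [0.552, 0.2469, 0.0726]
orientation: [2.105, 2.322, 0.036]
contact_force: [-0.6, -1.6, 6.7]
grip_width: 0.061
gripper_force: 65.0
```

Request:
{"method": "play_rows", "body": {
  "targets": "1 0 0 -0.005 0;1 0 0 -0.015 0;1 0 0 -0.03 0;1 0 0 -0.05 0;1 0 0 -0.08 0;1 0 0 -0.11 0;1 0 0 -0.14 0;1 0 0 -0.15 0"
}}

```text
clock: 9.4
tcp_pos: [0.5492, 0.2466, 0.2266]
orientation: [2.104, 2.323, 0.043]
contact_force: [0.4, 0.7, -1.8]
grip_width: 0.0613
gripper_force: 65.7
```

Run:
```python
from h import *
n,s=48+1,97
go(w("G",(n-s)/1e3/2**.5,0,.25),GY-np.pi/2-np.pi)
for n in("scene","top"): cv2.imwrite(f"pics/{n}4.png",r.grab_frame(n)[:,:,::-1])
a=cv2.imread("pics/scene4.png")[95:295,185:425]
b=cv2.imread("pics/top4.png")[200:330,200:356]
cv2.imwrite("pics/c4.png",np.hstack([cv2.resize(a,(396,330)),cv2.resize(b,(396,330))]))
```

```text
tcp [0.5492 0.2466 0.2266] az 0.09902092980222524 tilt [ 0.0236  0.0154 -0.9996] q [ 0.3123  0.6394 -1.2098  1.7087  0.6435  1.2209 -0.9526]
shift [-0.4243 -0.0759 -0.0308] spin 2.789409910186915
```

View pics/c4.png

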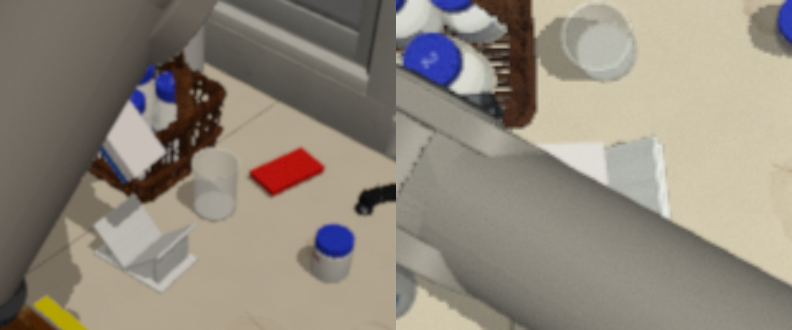

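The dish is held about 0.2 m up with its lid on, and the load stand is empty. Next, carry it across while spinning it half a turn.

Request:
{"method": "play_rows", "body": {
  "targets": "1 -0.02 -0.003 -0.01 0.12;1 -0.05 -0.006 -0.02 0.24;1 -0.08 -0.01 -0.03 0.36;1 -0.11 -0.014 -0.04 0.48;1 -0.14 -0.018 -0.05 0.6;1 -0.17 -0.022 -0.05 0.72;1 -0.20 -0.026 -0.05 0.84;1 -0.23 -0.03 -0.05 0.96"
}}

```text
clock: 10.17
tcp_pos: [0.5389, 0.01, 0.2663]
orientation: [-2.944, -1.08, -0.029]
contact_force: [1.5, -0.3, -2.4]
grip_width: 0.0612
gripper_force: 66.1
```

Run:
```python
from h import *
n,s=48+1,97
go(w("G",(n-s)/1e3/2**.5,0,.27),GY-np.pi/2-np.pi)
```

```text
tcp [0.5389 0.01   0.2663] az -0.8679443889838876 tilt [ 0.0157  0.0114 -0.9998] q [ 0.7401  0.4039 -1.097   1.7994  0.3851  1.1586 -1.3441]
shift [-0.1432  0.1323 -0.0062] spin 1.8224445914008023
```

Request:
{"method": "play_rows", "body": {
  "targets": "1 -0.018 0.017 -0.003 0.12;1 -0.036 0.034 -0.006 0.24;1 -0.054 0.050 -0.006 0.36;1 -0.072 0.066 -0.006 0.48;1 -0.090 0.083 -0.006 0.6;1 -0.108 0.10 -0.006 0.72;1 -0.126 0.116 -0.006 0.84;1 -0.143 0.132 -0.006 0.96"
}}

```text
clock: 10.83
tcp_pos: [0.5158, -0.1828, 0.2693]
orientation: [-3.101, 0.401, -0.021]
contact_force: [0.2, -0.2, -2.1]
grip_width: 0.061
gripper_force: 66.0
```

Run:
```python
from h import *
n,s=48+1,97
go(w("G",(n-s)/1e3/2**.5,0,.27),GY-np.pi/2-np.pi)
```

```text
tcp [ 0.5158 -0.1828  0.2693] az -1.8280415970831294 tilt [ 0.0149  0.0124 -0.9998] q [ 0.9244  0.3367 -0.8491  1.7821  0.2621  1.1318 -1.8342]
shift [-0.0005  0.0009 -0.0007] spin 0.8623473833015605
```

Request:
{"method": "play_rows", "body": {
  "targets": "1 0 0 0 0.12;1 0 0 0 0.24;1 0 0 0 0.36;1 0 0 0 0.48;1 0 0 0 0.6;1 0 0 0 0.72;1 0 0 0 0.82;1 0 0 0 0.862"
}}

```text
clock: 11.5
tcp_pos: [0.5162, -0.1812, 0.2693]
orientation: [-2.648, 1.657, -0.009]
contact_force: [-1.0, -0.3, -2.7]
grip_width: 0.0612
gripper_force: 66.0
```

Run:
```python
from h import *
n,s=48+1,97
go(w("G",(n-s)/1e3/2**.5,0,.27),GY-np.pi/2-np.pi)
for n in("scene","top"): cv2.imwrite(f"pics/{n}5.png",r.grab_frame(n)[:,:,::-1])
a=cv2.imread("pics/scene5.png")[190:400,270:522]
b=cv2.imread("pics/top5.png")[220:340,350:494]
cv2.imwrite("pics/c5.png",np.hstack([cv2.resize(a,(396,330)),cv2.resize(b,(396,330))]))
```

```text
tcp [ 0.5162 -0.1812  0.2693] az -2.6889927501672584 tilt [ 0.0147  0.0125 -0.9998] q [ 0.7993  0.2985 -0.6867  1.7894  0.1933  1.113  -2.6382]
shift [ 0.0016  0.002  -0.0008] spin 0.0013962302174315155
```

View pics/c5.png

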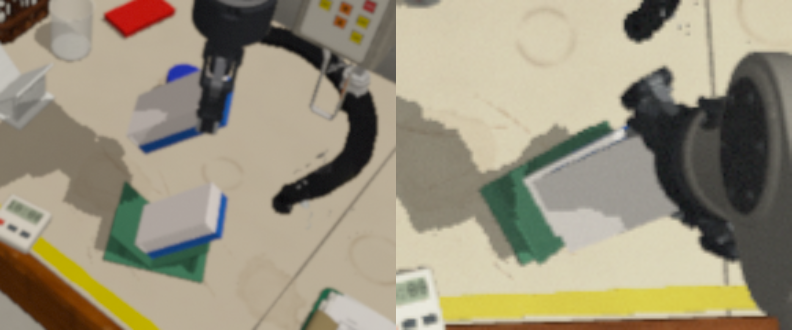

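The held dish has its lid at the lower right and its underside facing up-left, correctly oriented above the green stand. Next, check the grip offset against the image.

Run:
```python
from h import *
T0=w("G",-.036,0,.0966); cur=r.get_obs()["tcp_pos"]; d=cur-T0; print("d",d)
def P(s,n,y): x,z=xz(s,n); return w("G",x,y,z)+d
pts=[(0,.068,.031),(0,.068,-.031),(0,.034,.031),(0,.048,.031),(0.08,.034,.031)]
im=cv2.imread("pics/scene5.png")
big=cv2.resize(im[210:310,330:450],None,fx=6,fy=6,interpolation=cv2.INTER_CUBIC)
for p in pts:
    q=proj("scene",[P(*p)])[0]; print(p,q); cv2.circle(big,tuple(int(v) for v in ((q-[330,210])*6+3)),4,(0,0,255),1)
# also the placed dish (check the stand pose)
cv2.imwrite("pics/c6.png",big)
```

```text
d [0.0004 0.0042 0.1729]
(0, 0.068, 0.031) [348.5418 275.9284]
(0, 0.068, -0.031) [356.3937 250.8749]
(0, 0.034, 0.031) [361.0679 288.0009]
(0, 0.048, 0.031) [355.9545 283.0727]
(0.08, 0.034, 0.031) [397.6841 273.7841]
```

View pics/c6.png

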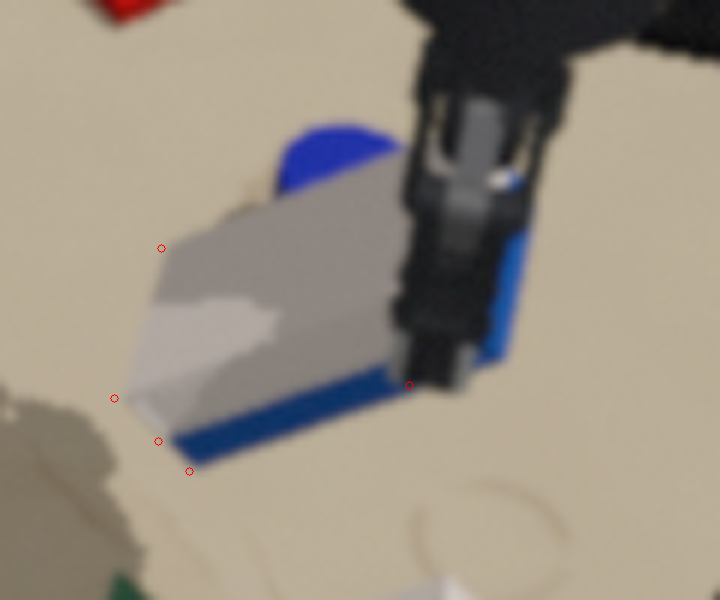

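Run:
```python
from h import *
go(w("G",-.036,0,.110),GY-np.pi/2-np.pi)
```

```text
tcp [ 0.5164 -0.1812  0.2695] az -2.6839479638986785 tilt [ 0.015   0.0125 -0.9998] q [ 0.7999  0.2985 -0.6876  1.789   0.1935  1.1132 -2.6335]
shift [0.0043 0.0052 0.1594] spin 0.006441016486011364
```

Request:
{"method": "play_rows", "body": {
  "targets": "1 0.004 0.005 0.03 0.006;1 0.004 0.005 0.065 0.006;1 0.004 0.005 0.10 0.006;1 0.004 0.005 0.125 0.006;1 0.004 0.005 0.145 0.006;1 0.004 0.005 0.155 0.006;1 0.004 0.005 0.159 0.006;1 0.004 0.005 0.159 0.006"
}}

```text
clock: 12.27
tcp_pos: [0.5172, -0.185, 0.1114]
orientation: [-2.647, 1.656, -0.011]
contact_force: [0.1, -0.3, -1.1]
grip_width: 0.0614
gripper_force: 65.9
```

Run:
```python
from h import *
go(w("G",-.036,0,.099),GY-np.pi/2-np.pi)
print(r.get_obs()["contact_force"])
T0=w("G",-.036,0,.0966); d=r.get_obs()["tcp_pos"]-T0
im=r.grab_frame("scene")[:,:,::-1]
big=cv2.resize(im[270:370,325:445],None,fx=6,fy=6,interpolation=cv2.INTER_CUBIC)
for c,o in(((0,0,255),d),((0,255,255),0*d)):
  for p in [(0,.068,.031),(0,.068,-.031),(0,.034,.031),(0,.048,.031)]:
    x,z=xz(*p[:2]); q=proj("scene",[w("G",x,p[2],z)+o])[0]; cv2.circle(big,tuple(int(v) for v in ((q-[325,270])*6+3)),4,c,1)
cv2.imwrite("pics/c7.png",big)
```

```text
tcp [ 0.5172 -0.185   0.1114] az -2.68884580216573 tilt [ 0.0165  0.0127 -0.9998] q [ 0.7226  0.4866 -0.6115  1.9393  0.3574  0.8115 -2.7688]
shift [-0.0001  0.0015  0.0123] spin 0.0015431782189598842
[ 0.0717 -0.3382 -1.0795]
```

View pics/c7.png

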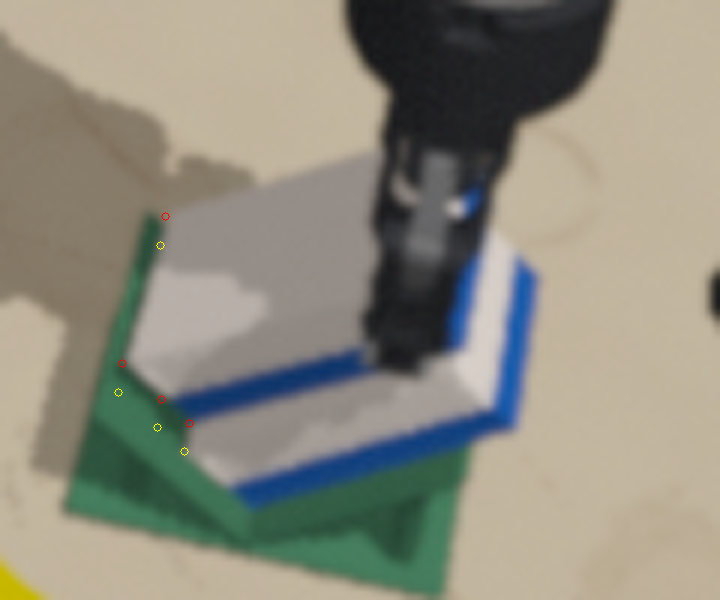

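Nearly seated: the held dish is about 13 mm above its seat, in line with the dish below. Lower gently.

Request:
{"method": "play_rows", "body": {
  "targets": "1 0 0.001 0.004 0.001;1 0 0.001 0.008 0.001;1 0 0.001 0.010 0.001;1 0 0.001 0.012 0.001;1 0 0.001 0.013 0.001;1 0 0.001 0.013 0.001"
}}

```text
clock: 12.82
tcp_pos: [0.5172, -0.1852, 0.1003]
orientation: [-2.646, 1.658, -0.015]
contact_force: [-4.2, 0.9, 8.8]
grip_width: 0.0612
gripper_force: 69.2
```

Request:
{"method": "play_rows", "body": {
  "targets": "1 0 0.001 -0.003 0;1 0 0.002 -0.003 0;1 0 0.002 -0.003 0;1 0 0.002 -0.002 0;1 0 0.002 -0.002 0",
  "squeeze": 30
}}

```text
clock: 13.23
tcp_pos: [0.515, -0.1864, 0.1007]
orientation: [-2.645, 1.658, -0.013]
contact_force: [-0.5, 0.3, -1.8]
grip_width: 0.0611
gripper_force: 66.1
```

Run:
```python
from h import *
go(w("G",-.036,0,.1003),GY-np.pi/2-np.pi)
print(r.get_obs()["contact_force"],r.get_obs()["gripper_force"])
```

```text
tcp [ 0.515  -0.1864  0.1007] az -2.6908389505798525 tilt [ 0.0177  0.0121 -0.9998] q [ 0.7192  0.4984 -0.6031  1.951   0.3703  0.7884 -2.7786]
shift [-0.0004 -0.0013  0.0005] spin -0.0004499701951625745
[-0.4836  0.2869 -1.761 ] 66.06989257962923
```

Request:
{"method": "play_rows", "body": {
  "targets": "1 0 -0.001 0.0005 0;1 0 -0.001 0.0005 0;-0.5 0 -0.001 0.0005 0;-0.55 0 -0.001 0.0005 0;-0.6 0 -0.001 0.0005 0;-0.7 0 -0.001 0.0005 0;-0.85 0 -0.001 0.0005 0;-1 0 -0.001 0.0005 0"
}}

```text
clock: 13.9
tcp_pos: [0.5161, -0.1859, 0.1006]
orientation: [-2.645, 1.658, -0.014]
contact_force: [-0.6, 0.1, 0.0]
grip_width: 0.0851
gripper_force: 0.0
```

Run:
```python
from h import *
o=r.get_obs();go(w("G",-.036,0,.30));print(o["grip_width"],o["contact_force"])
```

```text
tcp [ 0.5161 -0.1859  0.1006] az -2.6906274730081736 tilt [ 0.0181  0.0119 -0.9998] q [ 0.7171  0.4996 -0.6027  1.9494  0.3711  0.7886 -2.7802]
shift [-0.001  -0.0044 -0.1993] spin None
0.08509576737198529 [-0.5615  0.0552  0.0468]
```

Request:
{"method": "play_rows", "body": {
  "targets": "-1 0 -0.001 -0.02 0;-1 0 -0.002 -0.05 0;-1 0 -0.002 -0.09 0;-1 0 -0.003 -0.13 0;-1 0 -0.004 -0.17 0;-1 0 -0.004 -0.20 0;-1 0.03 -0.004 -0.22 0;-1 0.06 -0.004 -0.22 0"
}}

```text
clock: 14.57
tcp_pos: [0.5445, -0.2403, 0.3269]
orientation: [-2.647, 1.654, -0.029]
contact_force: [1.0, -0.7, 0.8]
grip_width: 0.0854
gripper_force: 0.0
```

Run:
```python
from h import *
go([.50,.22,.33])
```

```text
tcp [ 0.5445 -0.2403  0.3269] az -2.6875764619911315 tilt [ 0.0266  0.0074 -0.9996] q [ 0.8408  0.3306 -0.669   1.6137  0.2007  1.246  -2.5489]
shift [-0.4332 -0.1619 -0.0008] spin None
```

Request:
{"method": "play_rows", "body": {
  "targets": "-1 -0.44 -0.162 0 0;-1 -0.44 -0.162 0 0;-1 -0.44 -0.162 0 0;-1 -0.44 -0.162 0 -0.1;-1 -0.44 -0.162 0 -0.2;-1 -0.44 -0.162 0 -0.3;-1 -0.44 -0.162 0 -0.4;-1 -0.44 -0.162 0 -0.5"
}}

```text
clock: 15.23
tcp_pos: [0.5085, 0.0928, 0.3241]
orientation: [-2.978, 0.946, -0.023]
contact_force: [1.1, 0.7, -0.7]
grip_width: 0.0855
gripper_force: 0.0
```

Request:
{"method": "play_rows", "body": {
  "targets": "-1 -0.02 -0.04 0 -0.1;-1 -0.04 -0.07 0 -0.2;-1 -0.04 -0.07 0 -0.2;-1 -0.04 -0.07 0 -0.2"
}}

```text
clock: 15.57
tcp_pos: [0.5164, 0.1743, 0.325]
orientation: [-3.058, 0.642, -0.023]
contact_force: [0.2, -0.8, 0.0]
grip_width: 0.0854
gripper_force: 0.0
```

Run:
```python
from h import *
for n in("scene","top"): cv2.imwrite(f"pics/{n}8.png",r.grab_frame(n)[:,:,::-1])
go([.5,.22,.33])
# predicted px of seated corners, and whites/blues found nearby
for n in("scene","top"):
    im=cv2.imread(f"pics/{n}8.png"); h=cv2.cvtColor(im,cv2.COLOR_BGR2HSV)
    q=lambda s,nn,y:proj(n,[w("G",xz(s,nn)[0],y,xz(s,nn)[1])])[0]
    quad=[q(0,.068,-.031),q(0,.068,.031),q(.11,.068,.031),q(.11,.068,-.031)]
    print(n,"pred upper face",np.array(quad))
    c=np.mean(quad,0)
    w_=cv2.inRange(h,(0,0,110),(179,45,255)); m=np.zeros_like(w_); a,b=c.astype(int); m[b-45:b+50,a-50:a+50]=255
    lab=cv2.connectedComponentsWithStats(w_&m); k=lab[1][b,a]; comp=(lab[1]==k).astype(np.uint8)
    cc=cv2.findContours(comp,0,1)[0][0]; print("white",lab[2][k],cv2.approxPolyDP(cc,2.5,True)[:,0].tolist())
    bl=cv2.inRange(h,(100,130,50),(130,255,255))&m
    for x in cv2.findContours(bl,0,1)[0]:
        if cv2.contourArea(x)>10: print("blue",cv2.approxPolyDP(x,2,True)[:,0].tolist())
    print("pred lid near edges moved",q(0,.034,.031),q(.11,.034,.031),q(.11,.034,-.031)," lower",q(0,0,.031),q(.11,0,.031),q(.11,0,-.031))
```

```text
tcp [0.5173 0.1705 0.3246] az -1.99147992937041 tilt [ 0.0176  0.0111 -0.9998] q [ 0.3657  0.3064 -0.9749  1.7159  0.2676  1.2398 -2.662 ]
shift [-0.036  -0.0383 -0.0052] spin None
scene pred upper face [[351.3212 310.3899]
 [344.2122 334.9622]
 [388.3741 320.8822]
 [394.0196 295.1599]]
white [ 345  295   71   58 2258] [[415, 314], [391, 295], [354, 308], [345, 336], [351, 341], [394, 328], [401, 302], [405, 309], [399, 333], [356, 345], [363, 350], [406, 337], [411, 312], [415, 316], [412, 339], [403, 344], [402, 352], [404, 345], [412, 341]]
blue [[413, 316], [411, 315], [406, 339], [364, 351], [367, 354], [409, 340]]
blue [[403, 306], [401, 305], [395, 329], [353, 342], [358, 343], [397, 332]]
pred lid near edges moved [355.2754 344.8162] [399.6578 331.6671] [404.7301 305.8061]  lower [366.059  354.4211] [410.6353 342.1593] [415.1628 316.176 ]
top pred upper face [[390.2975 288.9467]
 [402.0218 310.6193]
 [436.2104 296.0894]
 [423.4097 272.9717]]
white [ 362  247  100   95 5686] [[362, 247], [362, 259], [391, 266], [385, 267], [386, 284], [426, 263], [429, 267], [390, 289], [401, 310], [415, 306], [402, 316], [393, 314], [379, 284], [372, 287], [378, 288], [377, 292], [380, 290], [378, 294], [362, 297], [362, 341], [367, 340], [365, 326], [461, 322], [461, 291], [450, 285], [443, 269], [446, 258], [461, 260], [461, 247], [373, 247], [370, 251], [369, 247]]
blue [[428, 271], [440, 293]]
blue [[433, 266], [445, 286]]
pred lid near edges moved [408.623  306.0924] [442.4761 291.5843] [429.9295 269.0339]  lower [414.9421 301.759 ] [448.4556 287.2849] [436.1537 265.2747]
```

The measured corners match the seated prediction within about 1 px in both views. The dish is flush on the stack and against the end plate.

```bash
python3 -c "
from bench import r
print(r.hand_in())"
```

```text
the job is handed in; nothing more can be done
None
```

The dish was turned over with its lid on, stacked lid down on the green-stand dish against the end plate, released and handed in at about 15.7 s; the final pictures match the seated pose to about 1 pixel (the hand-in returned no verdict).

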